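# Slide the lamp housing into the test dock and bar it in

## Robot

A 6-joint arm with a two-finger parallel gripper is mounted at the origin on the work surface. World frame = base frame: x ahead of the robot, y to its left, z up, the work surface at z = 0. Lengths are in m, angles in degrees, forces in N, time in s.
With the tool pointing down it reaches from about 0.35 to 0.875 m from the base axis. Payload 4.2 kg.
Tool frame: the origin (TCP) lies between the finger pads; the fingertips stand 17 mm ahead of it and the grasp point (between the pads) lies 2 mm behind it; z points along the fingers, y is the line along which they close (so a half turn about z gives the same grasp; the last joint's range is limited). The gripper opens to 87 mm and grips with 3 to 60 N. Pads are 19 mm wide; open, the fingers measure 117 mm over their backs; the gripper's body (75 mm by 190 mm) begins 51 mm behind the grasp point.
Start: joints at [85.806, 22.042, 0.453, 0, -68.411, -14.817], TCP at [0.204, 0.591, 0.24] pointing down, gripper open.
Joint ranges: [-179.83, 179.83], [-69.29, 118.12], [-61.27, 80.66], [-181.25, 117.63], [-171.15, -9.14], [-177.46, 177.46]. Speed limits (degrees/s): [159.86, 159.86, 180, 180, 180, 180].

## Interface

Orientations are given as a 3x3 rotation matrix whose columns are the frame's x, y, z axes.
In Python, from station import sense, capture, r, masks_of gives the robot as it stands.
- The arm moves only by the tool apply_moves, never from a script. Its argument "steps" is a list that holds one entry, the list of rows, each a list of 7 numbers: the opening, from 0 (shut) to 1 (fully open), then the shift along the tool's x, y, z in mm, then the turn, a rotation vector about the tool's x, y, z in rad. A call has 1 to 12 rows; each row shifts and turns the commanded pose from where the row before left it, along the tool's axes as they then stand; what a row does not reach is not made up. A row lasts 1/8 s, in which the tool goes at most 62.5 mm and 10.7 degrees, less where a joint would pass 70% of its speed; a pose out of reach is approached as far as the arm can. A call with a gripper value outside its range is refused whole. The fingers move at their own pace and stop on an object; the grip force is fixed at half the most. Time passes only in rows, so rows that do not move let the fingers close. It gives the time, the measured TCP pose, the force and the opening at its end, in the units of the state.
- sense(): the state, without advancing time (a new reading comes with each control period).
- capture(name): name is "side" or "top" or "wrist"; returns a dict with "color" (480x640x3 uint8, red, green, blue), "vfov" (degrees; the focal length in pixels is half the picture's height over the tangent of half this angle, whatever the lens; pixels are square), "cx", "cy" (the principal point, pixels), "dist" ([k1, k2, p1, p2, k3] as OpenCV has them; the pictures are not rectified), "T" (4x4, takes a point from camera to world coordinates). Camera axes: x right, y down, z forward; pixel columns grow to the right and rows downward; lengths in m; the calibration is good to about 2 mm. A picture is of the moment at which its call begins. There is no depth.
- r.finish_job(): hands the job in, once; it reports no verdict.
Trained networks look in a picture, given as the dict that the camera call returned (one of the last four; its "shot" number tells which), for a name from the list of things; names that differ only in an ending like _2 or _b are one class to them, and where a whole thing is asked for, a point or a joint stands for the part that bears it (a point fixed in the world has none). Each returns a list of dicts, best first, with "confidence" (0 to 1); they miss things now and then, are a little off and sometimes report something else, mostly with a low value. They report only what shows in the picture. A call takes as long as a camera call.
- masks_of(picture, thing): "pixels" (480x640 bool, what is visible of it) and "box" ([left, top, width, height] in pixels, round what is visible of it).
The state is a dict: "time_s": time; "joints": joint angles; "joint_velocities": joint speeds; "effort": joint torques, N m; "tcp_pos": TCP position; "ee_rot": TCP orientation; "wrist_force": force on the tool from outside, world axes, zero at the start; "moment": the same for the moment, N m; "gripper_width": opening from 0.0 (shut) to 1.0 (fully open).
Only numpy, scipy, OpenCV 4.12 (cv2) and the standard library are available. Lean on these libraries where they do the work, as an engineer would, in place of code of your own. Each camera call takes 0.05 s, during which the arm holds its last target. There are 200 camera calls.

## Task

Push the tall lamp housing along the bench into the test dock until its foot is flush against the dock's end stop; it is top-heavy, so push low near its foot for it to slide instead of tipping. Then push the dock's swinging bar fully closed behind it. Only push: do not lift or tip the housing, do not touch its carrying handle, and leave the other parts on the bench where they stand.

Things in the scene. Friction and masses are not known exactly. Their poses are not given: they have to be found in the camera images.
- housing: Loose stainless lamp housing standing on end, about 1.6 kg, top-heavy. Solid dark foot 140 (x) x 120 (y) x 40 mm high; origin at the centre of its underside; z up, x towards the dock's stop when home. On it a column 110 mm wide (y), from x = -22 to +70 mm, up to z = 250 mm. Starts 125 to 165 mm short of home, up to 16 mm to one side, turned up to 0.12 rad against the dock.
- foot_rear (a point): Where to push: middle of the foot's rear face (on the robot's side), 20 mm above the bench, 70 mm behind the housing's origin (-x). The face is 120 mm wide and 40 mm high; the bare step of the foot above it is 48 mm deep before the column begins. Pushed here the housing slides, at about 8 to 20 N; pushed on the column, more than about 55 mm up, it may tip.
- handle: Black bail handle fixed on top of the housing, 70 mm wide along y, 10 mm thick; its origin is 250 mm above the bench on the column's top, its bar is 35 mm higher. Not to be touched.
- dock: Dock fixed to the bench, open at its -x end, without a floor: the housing slides on the bench. Origin and axes are those of the housing when home. Slippery white plastic side rails 30 mm high, about 128 mm apart inside from x = -12 to +85 mm, flaring to about 180 mm apart at x = -70 mm. Aluminium end stop 35 mm high, its face at x = +70 mm; behind it a 50 mm high grey box up to x = 145 mm.
- bar_pivot (a point): The bar's vertical hinge axis on the dock, at x = -82, y = +110 mm in the dock's frame, 23 mm above the bench (mid-height of the bar); the pivot boss is 12 mm in radius and reaches 41 mm high.
- bar_end (a point): Point on the bar's middle line at its free end, 140 mm from the pivot, 23 mm above the bench. The bar is steel, 14 mm thick, and spans heights 12 to 34 mm.
- bar (a joint): Bar angle, rad. 0: closed, pointing along the dock's -y across the rear of the home housing, 5 mm clear of its foot. Growing values swing the free end towards the robot, then outwards: at 1.57 it points along the dock's -x (open). Starts at 1.6 to 2.0, limit 2.1. Light friction, 1 to 2 N at the end; stays where left.
- bin: Bystander: blue open parts bin, 130 x 90 x 60 mm, to the right (-y) of the dock; origin at the centre of its underside.
- transformer: Bystander: small transformer block 50 x 60 x 50 mm, to the left (+y) of the dock, beyond the bar's pivot; origin at the centre of its underside.
- capacitor: Bystander: upright aluminium can capacitor, 32 mm diameter, 50 mm high, to the right (-y) of the housing as it stands before the dock; origin at the centre of its underside.

How it is judged:
By the outcome, as a careful person would: the job done as asked, in the order asked, and still so for the second after the job is handed in, with the robot touching nothing.
It also fails if it takes over 72 s, if anything falls off the work surface, if the arm or the gripper's body presses on something with over 40 N, if the wrist force passes 120 N, or if a joint passes its speed limit or range.

## Working session

There is one attempt and no reset: what is moved stays moved. The work goes in short steps, Python scripts to look and compute and a tool call to move; the robot and the scene stay as the last step left them, time stands still between calls to the robot, and variables do not carry over. Pictures are saved under pics/ and viewed, on a budget of 10 in all, crops included, one or two more only if the job needs it, and the job is handed in when it is done.

Besides the shell and the picture viewer there is one more tool, called after "Request:" as name(argument=value, ...), one argument or row to a line, values as JSON. apply_moves: Moves the arm, as the interface text tells. Its arguments: {"type":"object","properties":{"steps":{"type":"array","items":{"type":"array","items":{"type":"array","items":{"type":"number"}}}}},"required":["steps"]}

```bash
mkdir -p pics; ls; cat > h.py <<'E'
import numpy as np, cv2
from station import sense, capture, r, masks_of
def K(p):
    f=240/np.tan(np.radians(p["vfov"])/2); return np.array([[f,0,p["cx"]],[0,f,p["cy"]],[0,0,1]])
def save(p,n): cv2.imwrite(f"pics/{n}.png",p["color"][:,:,::-1])
def toplane(p,uv,z):
    u=cv2.undistortPoints(np.array(uv,float).reshape(-1,1,2),K(p),np.array(p["dist"],float)).reshape(-1,2)
    d=np.c_[u,np.ones(len(u))]@p["T"][:3,:3].T; o=p["T"][:3,3]
    return o+d*((z-o[2])/d[:,2])[:,None]
def proj(p,X):
    Ti=np.linalg.inv(p["T"]); return cv2.projectPoints(np.array(X,float).reshape(-1,1,3),cv2.Rodrigues(Ti[:3,:3])[0],Ti[:3,3],K(p),np.array(p["dist"],float))[0].reshape(-1,2)
E
python3 - <<'E'
from h import *
s=sense();print(s["time_s"],s["tcp_pos"],s["ee_rot"])
for n in("side","top"):
    p=capture(n);save(p,n+"0");print(n,p["T"].round(3).tolist())
    for t in("housing","dock","bar","bin","transformer","capacitor","handle"):
        print(t,[(m["box"],round(m["confidence"],2)) for m in masks_of(p,t)])
        m=masks_of(p,t)
        if m: np.save(f"m_{n}_{t}.npy",m[0]["pixels"])
E
```

```text
pics
0.0 [0.2033722  0.59037113 0.23845377] [[ 9.45391993e-01 -3.25934955e-01 -6.19499981e-04]
 [-3.25935526e-01 -9.45389609e-01 -2.12595406e-03]
 [ 1.07253894e-04  2.21177700e-03 -9.99997548e-01]]
side [[0.995, -0.081, 0.058, 0.539], [-0.098, -0.708, 0.699, -0.632], [-0.016, -0.701, -0.713, 0.802], [0.0, 0.0, 0.0, 1.0]]
housing [([249.8, 147.6, 69.0, 142.6], 0.7)]
dock [([255.7, 212.7, 171.0, 81.2], 0.61), ([285.5, 146.6, 6.1, 47.5], 0.4)]
bar [([257.2, 213.3, 62.7, 9.3], 0.44)]
bin [([338.5, 292.5, 85.9, 79.7], 0.7)]
transformer [([330.4, 180.6, 25.9, 35.3], 0.88)]
capacitor [([263.8, 309.3, 18.8, 23.3], 0.82), ([254.6, 213.3, 65.0, 7.6], 0.3)]
handle [([254.5, 212.2, 65.3, 11.7], 0.72), ([284.6, 148.5, 8.4, 42.7], 0.52)]
top [[0.029, -0.989, 0.143, 0.435], [-0.999, -0.034, -0.039, 0.037], [0.043, -0.141, -0.989, 1.109], [0.0, 0.0, 0.0, 1.0]]
housing [([221.8, 206.3, 89.4, 106.0], 0.8)]
dock [([181.7, 107.4, 133.9, 196.4], 0.56)]
bar [([184.5, 218.1, 22.6, 79.8], 0.76), ([179.5, 103.9, 138.7, 199.1], 0.18)]
bin [([347.8, 142.4, 76.5, 85.7], 0.9)]
transformer [([144.9, 167.5, 44.3, 39.4], 0.93)]
capacitor [([340.7, 276.0, 23.3, 22.1], 0.72)]
handle [([232.6, 231.3, 58.3, 15.2], 0.93)]
```

View pics/side0.png

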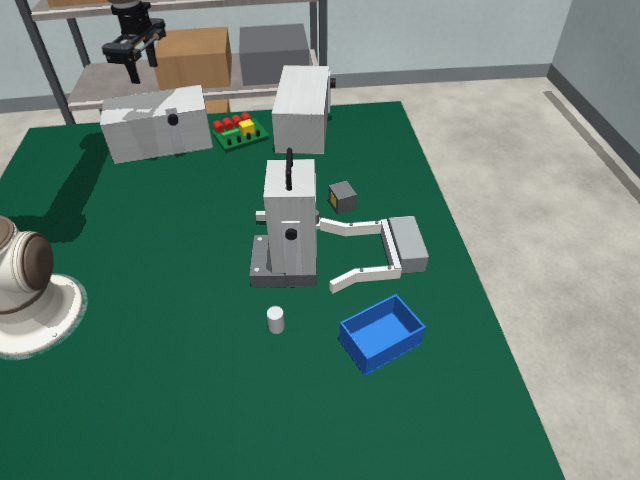

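View pics/top0.png

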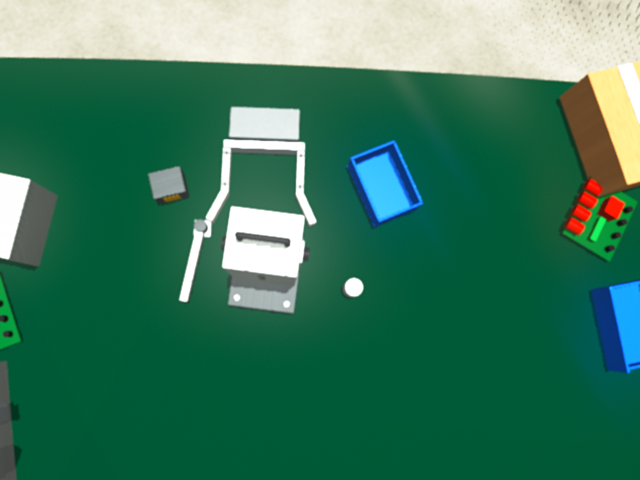

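The side view shows the housing at about (285,225), short of the dock, with the bar open behind it near (258,216). In the top view the bar pivot is at (201,226), its end at (184,299), and the foot's rear edge runs (228,306)–(294,313). I'll zoom in for the dock and foot corners.

```bash
python3 - <<'E'
import cv2
a=cv2.imread("pics/top0.png")[95:320,165:375]
cv2.imwrite("pics/topz.png",cv2.resize(a,None,fx=2.66,fy=2.66,interpolation=cv2.INTER_CUBIC))
E
python3 - <<'E'
from h import *
p=capture("top")
f=lambda uv,z:print(z,toplane(p,uv,z)[:,:2].round(4).tolist())
f([(230,107),(299,109),(299,138),(230,137)],.05)
f([(201,226)],.041); f([(184,299)],.034)
f([(228,306),(294,313)],.04)
f([(230,207),(305,215),(300,276),(224,269)],.25)
f([(231,152),(297,153),(230,187),(297,187)],.03)
f([(354,287)],.05)
E
```

```text
0.05 [[0.8344, 0.1531], [0.8358, 0.0236], [0.7789, 0.0218], [0.7757, 0.1499]]
0.041 [[0.6079, 0.1953]]
0.034 [[0.4744, 0.2199]]
0.04 [[0.4643, 0.1393], [0.4556, 0.0203]]
0.25 [[0.604, 0.1231], [0.5959, 0.0119], [0.5054, 0.0165], [0.5119, 0.1274]]
0.03 [[0.7528, 0.1487], [0.7557, 0.0243], [0.6852, 0.1471], [0.6899, 0.0222]]
0.05 [[0.505, -0.086]]
```

View pics/topz.png

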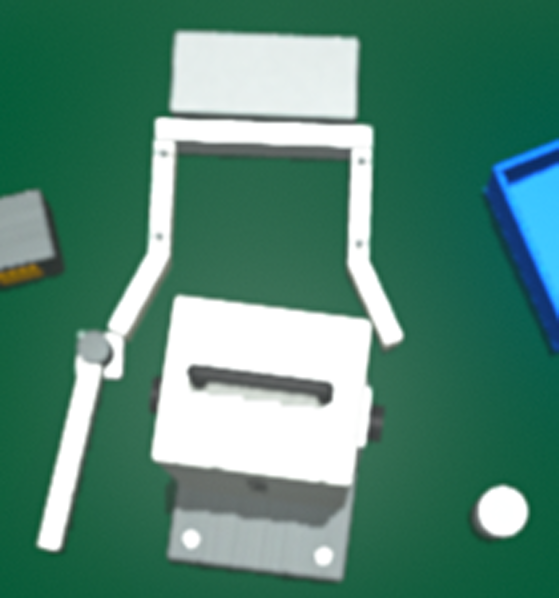

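The zoom shows the stop's inner edge at (175–351,~145), the pivot at (95,347), the bar end at (50,548) and the foot's rear edge from (170,557) to (343,578). From these:

- **Dock:** about (0.691, 0.0865), yaw about 0.018.
- **Housing:** about (0.530, 0.073), yaw about −0.073.

Next I'll check the path for obstacles and plan the approach. I'll push with the fingers open across the foot and the tool tilted 10°.

```bash
cat >> h.py <<'E'
from scipy.spatial.transform import Rotation as R
def pose(yaw,tilt):
    c=np.cos(yaw);s=np.sin(yaw)
    return np.array([[c,s,0],[s,-c,0],[0,0,-1.]])@R.from_rotvec([0,tilt,0]).as_matrix()
def plan(pos,yaw,tilt):
    s=sense();A=np.array(s["ee_rot"]);P=np.array(s["tcp_pos"]);B=pose(yaw,tilt)
    print("t",round(s["time_s"],2),"P",P.round(4),"F",np.round(s["wrist_force"],1),"mm in tool now",(A.T@(np.array(pos)-P)*1000).round(1),"in new tool",(B.T@(np.array(pos)-P)*1000).round(1),"rot",R.from_matrix(A.T@B).as_rotvec().round(4))
E
python3 - <<'E'
from h import *
p=capture("side")
print(toplane(p,[(114,160),(211,149),(272,148),(322,152),(214,140)],0)[:,:2].round(3).tolist())
print(toplane(p,[(105,92),(206,89)],0.15)[:,:2].round(3).tolist())
print(toplane(p,[(331,222),(345,210),(276,318)],0)[:,:2].round(3).tolist())
plan([.42,.085,.24],-.073,.175)
p=capture("top");print(toplane(p,[(230.8,148.4),(297,150.3)],.035)[:,:2])
E
```

```text
[[0.07, 0.529], [0.346, 0.546], [0.523, 0.529], [0.664, 0.492], [0.353, 0.592]]
[[0.066, 0.648], [0.353, 0.621]]
[[0.653, 0.202], [0.693, 0.241], [0.508, -0.064]]
t 1.6 P [0.2036 0.5909 0.2396] F [ 0.1 -0.8  0.6] mm in tool now [ 3.694e+02  4.078e+02 -4.000e-01] in new tool [249.  488.8  43.6] rot [ 0.0226  0.174  -0.2582]
[[0.75835089 0.14888365]
 [0.75951854 0.02453559]]
```

Request:
apply_moves(
  steps=[
    [[1, 0, 0, -30, 0, 0, 0], [1, 33.6, 37, 0, 0, 0, 0], [1, 33.6, 37, 0, 0, 0, 0], [1, 33.6, 37, 0, 0, 0, 0], [1, 33.6, 37, 0, 0, 0, 0], [1, 33.6, 37, 0, 0, 0, 0], [1, 33.6, 37, 0, 0, 0, 0], [1, 33.6, 37, 0, 0, 0, 0], [1, 33.6, 37, 0, 0, 0, 0], [1, 33.6, 37, 0, 0, 0, 0], [1, 33.6, 37, 0, 0, 0, 0], [1, 33.6, 37, 0, 0, 0, 0]],
  ],
)

```text
time_s: 3.15
tcp_pos: [0.4209, 0.0842, 0.27]
ee_rot: [[0.946, -0.325, 0.001], [-0.325, -0.946, 0.001], [0.001, -0.001, -1.0]]
wrist_force: [0.9, -0.4, -0.5]
gripper_width: 1.001
```

Request:
apply_moves(
  steps=[
    [[1, 0, 0, 0, 0, 0, -0.128], [1, 0, 0, 0, 0, 0, -0.128], [1, 0, 0, 0, 0, 0.0875, 0], [1, 0, 0, 0, 0, 0.0875, 0], [1, 0, 0, 0, 0, 0, 0]],
  ],
)

```text
time_s: 3.78
tcp_pos: [0.419, 0.0852, 0.2694]
ee_rot: [[0.982, -0.074, 0.173], [-0.073, -0.997, -0.013], [0.173, 0.0, -0.985]]
wrist_force: [1.3, 0.6, 0.3]
gripper_width: 1.002
```

```bash
python3 - <<'E'
from h import *
plan([.42,.082,.028],-.073,.175)
E
```

```text
t 3.77 P [0.419  0.0852 0.2694] F [1.3 0.6 0.3] mm in tool now [-40.7   3.  238. ] in new tool [-40.9   3.1 238. ] rot [ 0.0005  0.0007 -0.0013]
```

Request:
apply_moves(
  steps=[
    [[1, -5.1, 0.4, 29.7, 0, 0, 0], [1, -5.1, 0.4, 29.7, 0, 0, 0], [1, -5.1, 0.4, 29.7, 0, 0, 0], [1, -5.1, 0.4, 29.7, 0, 0, 0], [1, -5.1, 0.4, 29.7, 0, 0, 0], [1, -5.1, 0.4, 29.7, 0, 0, 0], [1, -5.1, 0.4, 29.7, 0, 0, 0], [1, -5.1, 0.4, 29.7, 0, 0, 0], [1, 0, 0, 0, 0, 0, 0]],
  ],
)

```text
time_s: 4.9
tcp_pos: [0.4228, 0.0812, 0.033]
ee_rot: [[0.984, -0.077, 0.161], [-0.075, -0.997, -0.017], [0.162, 0.004, -0.987]]
wrist_force: [0.4, 0.1, -0.3]
gripper_width: 1.004
```

```bash
python3 - <<'E'
from h import *
p=capture("side");cv2.imwrite("pics/s1.png",cv2.resize(p["color"][120:340,200:420,::-1],None,fx=2.6,fy=2.6,interpolation=2))
plan([.45,.082,.028],-.073,.175)
E
```

```text
t 4.95 P [0.4239 0.0823 0.0342] F [-0.   0.3  1.4] mm in tool now [24.7 -1.8 10.4] in new tool [24.6 -1.6 10.7] rot [ 0.0016  0.0094 -0.0047]
```

View pics/s1.png

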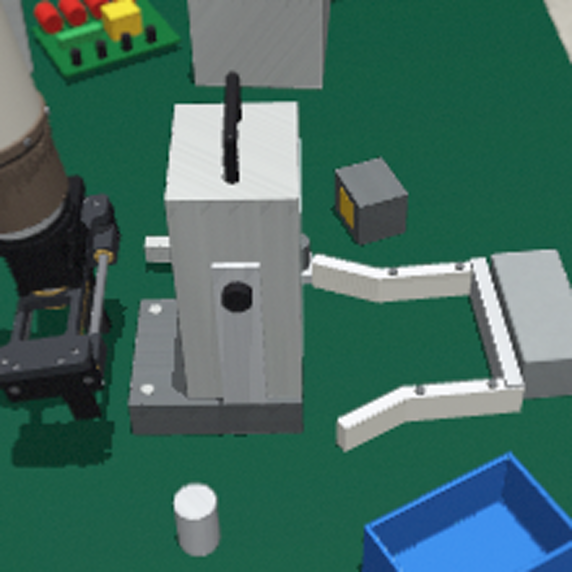

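The tool sits level behind the foot. The wrist camera at (100,225) leans toward the column, so I'll tilt further for clearance before making contact.

Request:
apply_moves(
  steps=[
    [[1, 0, 0, 0, 0, 0.07, 0], [1, 0, 0, 0, 0, 0.07, 0], [1, 5, 0, 5, 0, 0, 0], [1, 5, 0, 2, 0, 0, 0], [1, 0, 0, 0, 0, 0, 0]],
  ],
)

```text
time_s: 5.58
tcp_pos: [0.4515, 0.0872, 0.0679]
ee_rot: [[0.965, -0.078, 0.249], [-0.073, -0.997, -0.026], [0.25, 0.007, -0.968]]
wrist_force: [0.3, -0.1, 0.2]
gripper_width: 1.0
```

```bash
python3 - <<'E'
from h import *
plan([.445,.082,.03],-.073,.3)
plan([.467,.083,.03],-.073,.3)
E
```

```text
t 5.58 P [0.4515 0.0872 0.0679] F [ 0.3 -0.1  0.2] mm in tool now [-15.4   5.4  35.3] in new tool [-17.1   5.7  34.4] rot [ 0.008   0.0472 -0.0027]
t 5.58 P [0.4515 0.0872 0.0679] F [ 0.3 -0.1  0.2] mm in tool now [ 5.8  2.7 40.7] in new tool [ 3.8  3.1 40.9] rot [ 0.008   0.0472 -0.0027]
```

```bash
python3 - <<'E'
from h import *
s=sense();print(np.round(s["joints"],1))
E
```

```text
[ 26.8  13.1 -59.6  57.2  -9.3   2.8]
```

Request:
apply_moves(
  steps=[
    [[1, 0, 0, -10, 0, 0, 0], [1, -12, 0, -3, 0, 0, 0], [1, -12, 0, -3, 0, -0.05, 0], [1, 0, 0, 0, 0, -0.05, 0], [1, 0, 0, 0, 0, 0, 0]],
  ],
)

```text
time_s: 6.2
tcp_pos: [0.4306, 0.0885, 0.0789]
ee_rot: [[0.982, -0.079, 0.169], [-0.076, -0.997, -0.023], [0.171, 0.009, -0.985]]
wrist_force: [0.8, 0.2, -0.2]
gripper_width: 1.003
```

```bash
python3 - <<'E'
from h import *
s=sense();print(np.round(s["joints"],1))
plan([.43,.082,.03],-.073,.16)
E
```

```text
[ 36.6  12.2 -49.8  18.6 -22.   32. ]
t 6.2 P [0.4306 0.0885 0.0789] F [ 0.8  0.2 -0.2] mm in tool now [-8.4  6.1 48.3] in new tool [-7.9  6.5 48.3] rot [ 0.0101 -0.0115 -0.0047]
```

Request:
apply_moves(
  steps=[
    [[1, -2, 3, 24, 0, 0, 0], [1, -2, 3, 22, 0, 0, 0], [1, 0, 0, 0, 0, 0, 0]],
  ],
)

```text
time_s: 6.58
tcp_pos: [0.4306, 0.0771, 0.033]
ee_rot: [[0.983, -0.08, 0.163], [-0.076, -0.997, -0.03], [0.165, 0.017, -0.986]]
wrist_force: [-0.7, -0.9, -0.3]
gripper_width: 1.0
```

```bash
python3 - <<'E'
from h import *
s=sense();print(np.round(s["joints"],1))
plan([.447,.082,.03],-.073,.16)
E
```

```text
[ 30.6  17.2 -58.2  40.4  -9.7  15.2]
t 6.58 P [0.4306 0.0771 0.033 ] F [-0.7 -0.9 -0.3] mm in tool now [15.2 -6.3  5.5] in new tool [15.3 -6.1  5.5] rot [ 0.0177 -0.006  -0.0041]
```

Request:
apply_moves(
  steps=[
    [[1, 5.5, -2, 1, 0.008, 0, 0], [1, 5.5, -2, 1, 0.008, 0, 0], [1, 0, 0, 0, 0, 0, 0]],
  ],
)

```text
time_s: 6.95
tcp_pos: [0.4456, 0.0835, 0.0355]
ee_rot: [[0.982, -0.078, 0.172], [-0.077, -0.997, -0.008], [0.172, -0.005, -0.985]]
wrist_force: [-0.6, 0.0, -0.0]
gripper_width: 0.998
```

```bash
python3 - <<'E'
from h import *
p=capture("side");cv2.imwrite("pics/s2.png",cv2.resize(p["color"][120:300,200:340,::-1],None,fx=3.3,fy=3.3,interpolation=2))
s=sense();print(np.round(s["joints"],1))
plan([.467,.082,.033],-.073,.16)
E
```

```text
[ 32.   18.  -54.4  31.1 -11.   23.3]
t 7.0 P [0.4451 0.0832 0.0354] F [ 0.2 -1.1 -0.1] mm in tool now [21.1 -0.5  6.1] in new tool [21.2 -0.4  5.8] rot [-0.0038 -0.0126 -0.0051]
```

View pics/s2.png

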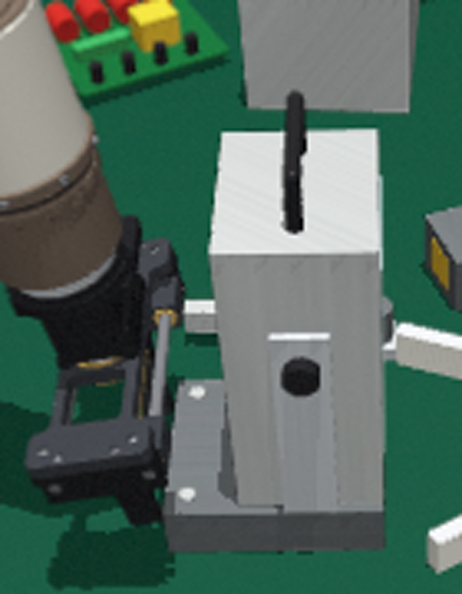

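The camera clears the column by about 15 mm and the fingertips are about 6 mm short of the foot. I'll start pushing.

Request:
apply_moves(
  steps=[
    [[1, 4, -0.3, 1.2, 0, 0, 0], [1, 4, -0.3, 1.2, 0, 0, 0], [1, 6, -0.5, 1.2, 0, 0, 0], [1, 6, -0.5, 1.2, 0, 0, 0], [1, 6, -0.5, 1.1, 0, 0.01, -0.008], [1, 6, -0.5, 1.1, 0, 0.01, -0.008]],
  ],
)

```text
time_s: 7.75
tcp_pos: [0.4719, 0.0781, 0.0317]
ee_rot: [[0.981, -0.066, 0.18], [-0.063, -0.998, -0.021], [0.181, 0.009, -0.983]]
wrist_force: [-15.8, -0.7, 11.5]
gripper_width: 1.001
```

```bash
python3 - <<'E'
from h import *
s=sense();print(np.round(s["joints"],1))
plan([.580,.085,.033],.018,.26)
p=capture("top")
m=masks_of(p,"handle")[0]["pixels"];y,x=np.nonzero(m)
print(cv2.minAreaRect(np.c_[x,y].astype(np.float32)),toplane(p,[(x.mean(),y.mean())],.285))
E
```

```text
[ 29.4  20.1 -52.3  34.  -11.   23.9]
t 7.75 P [0.4719 0.0781 0.0317] F [-15.8  -0.7  11.5] mm in tool now [105.9 -13.9  18. ] in new tool [104.9  -4.9  26.5] rot [ 0.0271  0.0779 -0.0796]Traceback (most recent call last):
  File "<stdin>", line 5, in <module>
IndexError: list index out of range
```

Request:
apply_moves(
  steps=[
    [[1, 8, -1.2, 1.3, 0.003, 0.007, -0.01], [1, 8, -1.2, 1.3, 0.003, 0.007, -0.01], [1, 8, -1.2, 1.4, 0.003, 0.007, -0.01], [1, 8, -1.2, 1.5, 0.003, 0.007, -0.01], [1, 8, -1.2, 1.6, 0.003, 0.007, -0.01], [1, 8, -1.0, 1.7, 0.003, 0.007, -0.01]],
  ],
)

```text
time_s: 8.6
tcp_pos: [0.5218, 0.0838, 0.032]
ee_rot: [[0.975, -0.004, 0.221], [-0.003, -1.0, -0.002], [0.221, 0.002, -0.975]]
wrist_force: [-6.0, -1.2, -3.9]
gripper_width: 1.002
```

```bash
python3 - <<'E'
from h import *
plan([.580,.085,.033],.018,.26)
p=capture("top");cv2.imwrite("pics/t2.png",cv2.resize(p["color"][95:320,165:375,::-1],None,fx=2.66,fy=2.66,interpolation=2))
E
```

```text
t 8.6 P [0.5218 0.0838 0.032 ] F [-6.  -1.2 -3.9] mm in tool now [57.  -1.4 12. ] in new tool [56.5 -0.1 14.1] rot [ 0.0067  0.0367 -0.0207]
```

View pics/t2.png

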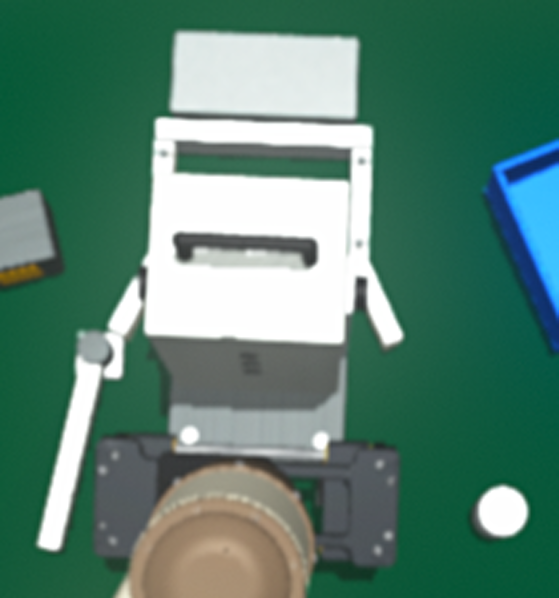

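The housing is now almost square to the dock at zoom (145–349,175–345), and its foot is between the rails. I'll keep going.

Request:
apply_moves(
  steps=[
    [[1, 8, -0.1, 1.8, 0.001, 0.005, -0.003], [1, 8, -0.1, 1.8, 0.001, 0.005, -0.003], [1, 8, -0.1, 1.9, 0.001, 0.005, -0.003], [1, 8, -0.1, 1.9, 0.001, 0.005, -0.003], [1, 8, -0.1, 2, 0.001, 0.005, -0.003], [1, 8, -0.1, 2, 0.001, 0.005, -0.003], [1, 8, -0.1, 2, 0.001, 0.005, -0.003]],
  ],
)

```text
time_s: 9.52
tcp_pos: [0.5799, 0.0864, 0.0327]
ee_rot: [[0.967, 0.02, 0.256], [0.019, -1.0, 0.007], [0.256, -0.002, -0.967]]
wrist_force: [-6.8, -1.1, -3.6]
gripper_width: 0.999
```

```bash
python3 - <<'E'
from h import *
plan([.600,.0855,.033],.018,.26)
E
```

```text
t 9.53 P [0.5799 0.0864 0.0327] F [-6.8 -1.1 -3.6] mm in tool now [19.5  1.3  4.9] in new tool [19.5  1.2  4.9] rot [-0.0021  0.0012  0.0017]
```

Request:
apply_moves(
  steps=[
    [[1, 6, 0.2, 1.6, 0, 0, 0], [1, 5, 0.2, 1.3, 0, 0, 0], [1, 4, 0.2, 1, 0, 0, 0], [1, 3, 0, 0.8, 0, 0, 0], [1, 2, 0, 0.5, 0, 0, 0]],
  ],
)

```text
time_s: 10.15
tcp_pos: [0.6004, 0.0866, 0.0329]
ee_rot: [[0.967, 0.02, 0.255], [0.019, -1.0, 0.007], [0.255, -0.002, -0.967]]
wrist_force: [-6.9, -0.4, -4.0]
gripper_width: 1.001
```

Request:
apply_moves(
  steps=[
    [[1, 1.5, 0, 0.4, 0, 0, 0], [1, 1.5, 0, 0.4, 0, 0, 0]],
  ],
)

```text
time_s: 10.4
tcp_pos: [0.6033, 0.0866, 0.0328]
ee_rot: [[0.967, 0.02, 0.255], [0.019, -1.0, 0.007], [0.255, -0.002, -0.967]]
wrist_force: [-6.9, -0.6, -3.2]
gripper_width: 0.997
```

Request:
apply_moves(
  steps=[
    [[1, 1.5, 0, 0.4, 0, 0, 0], [1, 1, 0, 0.3, 0, 0, 0]],
  ],
)

```text
time_s: 10.65
tcp_pos: [0.6059, 0.0867, 0.0328]
ee_rot: [[0.967, 0.02, 0.255], [0.019, -1.0, 0.007], [0.255, -0.002, -0.967]]
wrist_force: [-6.4, -1.2, -3.2]
gripper_width: 1.0
```

Request:
apply_moves(
  steps=[
    [[1, 1, 0, 0.25, 0, 0, 0], [1, 1, 0, 0.25, 0, 0, 0]],
  ],
)

```text
time_s: 10.9
tcp_pos: [0.6068, 0.0865, 0.0323]
ee_rot: [[0.967, 0.02, 0.253], [0.019, -1.0, 0.006], [0.253, -0.001, -0.967]]
wrist_force: [-11.0, 1.7, -3.8]
gripper_width: 1.002
```

Request:
apply_moves(
  steps=[
    [[1, 1, 0, 0.25, 0, 0, 0], [1, 1, 0, 0.25, 0, 0, 0]],
  ],
)

```text
time_s: 11.15
tcp_pos: [0.6071, 0.0863, 0.032]
ee_rot: [[0.968, 0.02, 0.25], [0.02, -1.0, 0.005], [0.25, 0.0, -0.968]]
wrist_force: [-17.6, 5.1, 3.6]
gripper_width: 0.999
```

Request:
apply_moves(
  steps=[
    [[1, 1, 0, 0.25, 0, 0, 0]],
  ],
)

```text
time_s: 11.28
tcp_pos: [0.6073, 0.0863, 0.0319]
ee_rot: [[0.968, 0.02, 0.249], [0.02, -1.0, 0.005], [0.249, 0.001, -0.968]]
wrist_force: [-22.4, 6.7, 6.0]
gripper_width: 0.996
```

It's on the stop: TCP x levels off at 0.607 and force climbs to 22 N. I'll press once more to seat it, then back off.

Request:
apply_moves(
  steps=[
    [[1, 1, 0, 0.25, 0, 0, 0], [1, 1, 0, 0.25, 0, 0, 0], [1, 0, 0, 0, 0, 0, 0]],
  ],
)

```text
time_s: 11.65
tcp_pos: [0.6074, 0.0863, 0.0319]
ee_rot: [[0.969, 0.02, 0.247], [0.02, -1.0, 0.004], [0.247, 0.002, -0.969]]
wrist_force: [-27.4, 8.9, 9.2]
gripper_width: 0.998
```

Request:
apply_moves(
  steps=[
    [[1, -2, 0, -0.5, 0, 0, 0], [1, -4, 0, -1, 0, 0, 0], [1, -12, 0, -3, 0, 0, 0], [1, -25, 0, -6, 0, 0, 0], [1, -25, 0, -6, 0, 0, 0], [0, -8, 0, -28, 0, 0, 0], [0, -12, 0, -45, 0, 0, 0], [0, -12, 0, -45, 0, 0, 0], [0, 0, 0, 0, 0, 0, 0]],
  ],
)

```text
time_s: 12.78
tcp_pos: [0.4906, 0.0869, 0.1494]
ee_rot: [[0.965, 0.025, 0.262], [0.021, -1.0, 0.02], [0.262, -0.014, -0.965]]
wrist_force: [-0.6, 0.0, -0.3]
gripper_width: 0.633
```

```bash
python3 - <<'E'
from h import *
p=capture("top");cv2.imwrite("pics/t3.png",cv2.resize(p["color"][95:320,165:375,::-1],None,fx=2.66,fy=2.66,interpolation=2))
plan([.53,.245,.15],.018,.2)
E
```

```text
t 12.82 P [0.4902 0.0863 0.1474] F [ 0.7  0.2 -0.7] mm in tool now [  42.4 -157.7   10.7] in new tool [  42.3 -158.     6. ] rot [-0.0131 -0.062   0.0038]
```

View pics/t3.png

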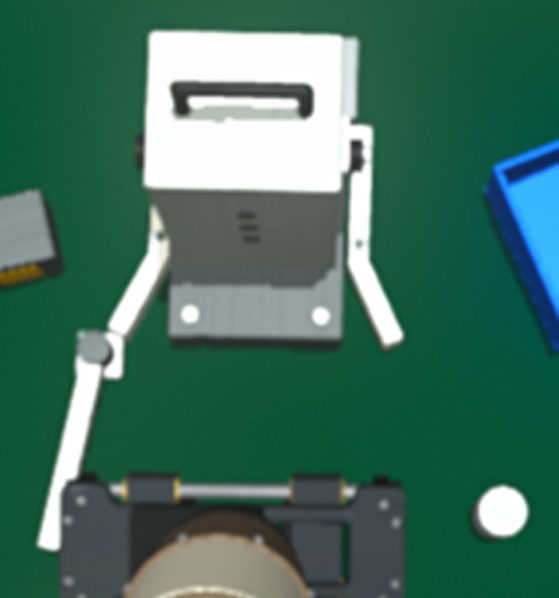

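The housing is seated square in the dock, with its rear edge at (170–342,338). Now the bar: I'll go outside its left side with the fingers closed.

Request:
apply_moves(
  steps=[
    [[0, 5, -45, 0, 0, -0.03, 0], [0, 5, -45, 0, 0, -0.03, 0], [0, 5, -45, 0, 0.01, 0, 0], [0, 4, -44, 0, 0, 0, 0], [0, 0, 0, 0, 0, 0, 0]],
  ],
)

```text
time_s: 13.45
tcp_pos: [0.5044, 0.2673, 0.15]
ee_rot: [[0.98, 0.029, 0.195], [0.025, -0.999, 0.023], [0.196, -0.018, -0.981]]
wrist_force: [-0.7, 0.0, -0.4]
gripper_width: 0.036
```

```bash
python3 - <<'E'
from h import *
plan([.505,.265,.035],.018,.2)
B=pose(.018,.2);P=np.array([.608,.196]);q=None
for b in np.linspace(1.75,0,15):
    u=np.array([-np.sin(b),-np.cos(b)]);n=np.array([-np.cos(b),np.sin(b)])
    c=P+.1*u+(.007+.012*abs(np.cos(b))+.015*abs(np.sin(b)))*n
    c=np.r_[c,.035]
    print(round(b,2),c.round(3), [] if q is None else ((B.T@(c-q))*1000).round(1)); q=c
E
```

```text
t 13.45 P [0.5044 0.2673 0.15  ] F [-0.7  0.  -0.4] mm in tool now [-21.9   4.3 112.8] in new tool [-22.3   2.3 112.8] rot [-0.0193  0.0031  0.007 ]
1.75 [0.514 0.237 0.035] []
1.62 [0.509 0.224 0.035] [-4.6 13.2 -0.9]
1.5 [0.507 0.212 0.035] [-2.9 12.3 -0.6]
1.38 [0.505 0.2   0.035] [-1.6 11.5 -0.3]
1.25 [0.505 0.188 0.035] [-0.2 11.9 -0. ]
1.12 [0.507 0.176 0.035] [ 1.2 12.2  0.2]
1.0 [0.51  0.164 0.035] [ 2.8 12.2  0.6]
0.88 [0.514 0.152 0.035] [ 4.4 12.   0.9]
0.75 [0.521 0.141 0.035] [ 6.  11.6  1.2]
0.62 [0.529 0.13  0.035] [ 7.6 10.9  1.5]
0.5 [0.538 0.12  0.035] [9.2 9.9 1.9]
0.38 [0.549 0.112 0.035] [10.6  8.7  2.2]
0.25 [0.562 0.105 0.035] [11.9  7.2  2.4]
0.12 [0.575 0.099 0.035] [12.9  5.5  2.6]
0.0 [0.589 0.096 0.035] [13.7  3.6  2.8]
```

Request:
apply_moves(
  steps=[
    [[0, -5.5, 0.8, 28, -0.01, 0, 0], [0, -5.5, 0.8, 28, -0.01, 0, 0], [0, -5.5, 0.8, 28, 0, 0, 0], [0, -5.5, 0.8, 28, 0, 0, 0], [0, 0, 0, 0, 0, 0, 0]],
  ],
)

```text
time_s: 14.08
tcp_pos: [0.5026, 0.2592, 0.0342]
ee_rot: [[0.981, 0.02, 0.191], [0.021, -1.0, -0.003], [0.191, 0.007, -0.982]]
wrist_force: [0.2, 0.1, 0.1]
gripper_width: 0.0
```

Request:
apply_moves(
  steps=[
    [[0, 3, 10, 0, 0, 0, 0], [0, 2, 10, 0, 0, 0, 0], [0, 0, 10, 0, 0, 0, 0], [0, -2, 12, 0, 0, 0, 0], [0, -2, 12, 0, 0, 0, 0], [0, -1.6, 11.5, -0.3, 0, 0, 0], [0, -0.2, 12, 0, 0, 0, 0]],
  ],
)

```text
time_s: 14.95
tcp_pos: [0.5051, 0.1843, 0.0379]
ee_rot: [[0.98, 0.022, 0.197], [0.022, -1.0, 0.004], [0.197, 0.0, -0.98]]
wrist_force: [0.8, 1.9, -0.5]
gripper_width: 0.004
```

```bash
python3 - <<'E'
from h import *
plan([.505,.188,.035],.018,.2)
E
```

```text
t 14.95 P [0.5051 0.1843 0.0379] F [ 0.8  1.9 -0.5] mm in tool now [-0.6 -3.7  2.8] in new tool [-0.6 -3.7  2.8] rot [-0.0004  0.0019  0.0042]
```

Contact force is about 2 N, as expected for the bar. I'll continue the arc.

Request:
apply_moves(
  steps=[
    [[0, 1.2, 9, 1, 0, 0, 0], [0, 2.8, 12, 1.5, 0, 0, 0], [0, 4.4, 12, 1.4, 0, 0, 0], [0, 6, 11.6, 1.4, 0, 0, 0], [0, 7.6, 10.9, 1.6, 0, 0, 0], [0, 9.2, 9.9, 1.9, 0, 0, 0], [0, 10.6, 8.7, 2.2, 0, 0, 0]],
  ],
)

```text
time_s: 15.82
tcp_pos: [0.5492, 0.1102, 0.0345]
ee_rot: [[0.981, 0.021, 0.194], [0.021, -1.0, 0.002], [0.194, 0.002, -0.981]]
wrist_force: [-0.2, 2.5, 0.5]
gripper_width: 0.008
```

```bash
python3 - <<'E'
from h import *
plan([.580,.098,.034],.018,.2)
p=capture("top");cv2.imwrite("pics/t4.png",cv2.resize(p["color"][95:320,165:375,::-1],None,fx=2.66,fy=2.66,interpolation=2))
E
```

```text
t 15.82 P [0.5492 0.1102 0.0345] F [-0.2  2.5  0.5] mm in tool now [29.8 12.9  6.5] in new tool [29.8 12.8  6.6] rot [0.0016 0.0047 0.0032]
```

View pics/t4.png

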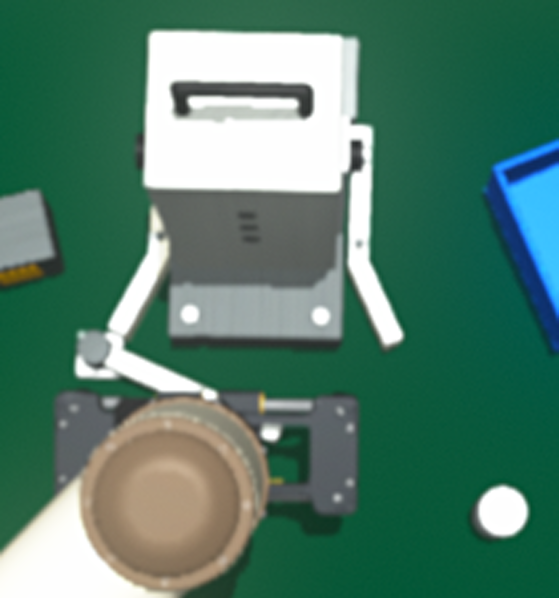

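The bar is following, running from (120,358) to (275,430). I'll close the rest and feel for the stop.

Request:
apply_moves(
  steps=[
    [[0, 10.5, 5, 2.2, 0, 0, 0], [0, 10.5, 4.5, 2.2, 0, 0, 0], [0, 9, 3.5, 2, 0, 0, 0], [0, 4, 1, 0.8, 0, 0, 0]],
  ],
)

```text
time_s: 16.38
tcp_pos: [0.585, 0.098, 0.0345]
ee_rot: [[0.98, 0.021, 0.195], [0.021, -1.0, 0.003], [0.195, 0.001, -0.981]]
wrist_force: [-1.2, -0.1, -0.6]
gripper_width: 0.007
```

Request:
apply_moves(
  steps=[
    [[0, 2, 0.3, 0.4, 0, 0, 0], [0, 2, 0.3, 0.4, 0, 0, 0]],
  ],
)

```text
time_s: 16.62
tcp_pos: [0.5886, 0.0977, 0.0346]
ee_rot: [[0.98, 0.022, 0.195], [0.022, -1.0, 0.003], [0.195, 0.001, -0.981]]
wrist_force: [-1.3, 1.4, -1.4]
gripper_width: 0.004
```

Request:
apply_moves(
  steps=[
    [[0, 1, 0, 0.2, 0, 0, 0], [0, 1, 0, 0.2, 0, 0, 0]],
  ],
)

```text
time_s: 16.88
tcp_pos: [0.5895, 0.0976, 0.0344]
ee_rot: [[0.981, 0.021, 0.194], [0.021, -1.0, 0.002], [0.194, 0.002, -0.981]]
wrist_force: [-7.9, 2.6, 1.8]
gripper_width: 0.003
```

Force rises at x = 0.5895, which is the bar's closed position. One small press, then retreat and check.

Request:
apply_moves(
  steps=[
    [[0, 1, 0, 0.2, 0, 0, 0], [0, 0, 0, 0, 0, 0, 0]],
  ],
)

```text
time_s: 17.12
tcp_pos: [0.5897, 0.0975, 0.0344]
ee_rot: [[0.981, 0.021, 0.192], [0.021, -1.0, 0.002], [0.192, 0.003, -0.981]]
wrist_force: [-7.9, 2.6, 4.0]
gripper_width: 0.002
```

Request:
apply_moves(
  steps=[
    [[0, -3, 0, -0.5, 0, 0, 0], [0, -12, 0, -2.4, 0, 0, 0], [0, -25, 0, -5, 0, 0, 0], [0, -35, 0, -7, 0, 0, 0], [0, -25, 0, -40, 0, 0, 0], [0, -12, 0, -55, 0, 0, 0], [0, -12, -15, -55, 0, 0, 0], [0, 0, -55, 0, 0, 0, 0], [0, 0, -55, 0, 0, 0, 0], [0, 0, -55, 0, 0, 0, 0], [0, 0, 0, 0, 0, 0, 0]],
  ],
)

```text
time_s: 18.5
tcp_pos: [0.4345, 0.2784, 0.1726]
ee_rot: [[0.98, 0.026, 0.199], [0.026, -1.0, 0.007], [0.199, -0.001, -0.98]]
wrist_force: [0.4, -0.5, -0.5]
gripper_width: 0.006
```

```bash
python3 - <<'E'
from h import *
p=capture("top");cv2.imwrite("pics/t5.png",cv2.resize(p["color"][95:320,165:375,::-1],None,fx=2.66,fy=2.66,interpolation=2))
# model overlay values: expected closed bar end / foot rear
O=np.array([.690,.0865]);c,s=np.cos(.018),np.sin(.018)
D=lambda x,y,z:[O[0]+c*x-s*y,O[1]+s*x+c*y,z]
q=proj(p,[D(-.082,-.03,.034),D(-.07,.06,.04),D(-.07,-.06,.04),D(.07,.055,.25),D(.07,-.055,.25)])
print(((q-[165,95])*2.66).round(0).tolist()); print(sense()["tcp_pos"])
for t in("bin","transformer","capacitor"): print(t,[(m["box"]) for m in masks_of(p,t)][:1])
E
```

```text
[[300.0, 356.0], [170.0, 335.0], [344.0, 338.0], [153.0, 31.0], [345.0, 35.0]]
[0.43387917 0.27617279 0.17205877]
bin [[347.6, 143.0, 73.3, 83.3]]
transformer [[147.0, 166.0, 41.9, 39.2]]
capacitor [[343.2, 273.1, 20.8, 24.3]]
```

View pics/t5.png

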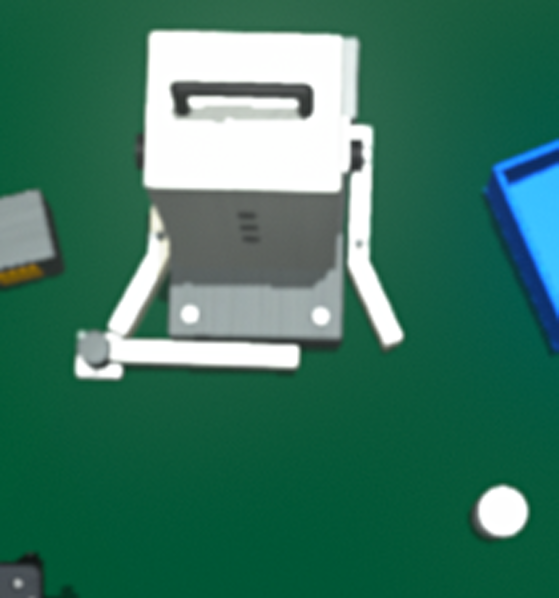

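The bar end is at (299,356), against (300,356) predicted for closed. The foot's rear edge and the column top match the home prediction within 2–3 zoomed pixels. The bystanders haven't moved, so I'm handing it in.

```bash
python3 -c "
from h import *
r.finish_job()"
```

```text
the job is handed in; nothing more can be done
```

The housing is home against the dock's end stop and the bar is closed behind it. I handed the job in with the arm clear, at about 18.6 s of the 72 s allowed.

- **Housing:** I pushed it low on the foot's rear face with the open fingers. It slid at 7–16 N. At the stop the forward motion ended and the force rose to about 27 N.
- **Bar:** I swung it shut with the closed fingers at about 2 N. It came up against its limit, where the force rose to about 8 N.
- **Last picture:** The foot, the column top and the bar end lie within about 1 mm of where the dock model puts them. The bin, transformer and capacitor are in the same places as at the start, and nothing touched the handle.
- **What went wrong:** My first attempt to tilt the tool further ran into a wrist joint's limit, and the tool rose instead. I backed off without touching anything. One network query for the handle found nothing, so I checked the housing from the pictures instead.

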